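Load the orange reference cell into the photometer's V-block

TASK

Take the orange-banded reference cell out of the black rack by its two ends, lay it on the white open rest and let go, then take it again across its barrel. Lay it in the photometer's V-block so that it bears on both flanks, push it fully home against the back stop, and let go. Never drop the cell, and leave the green and the blue one in the rack.

Things in the scene. Friction and masses are not known exactly. Their poses are not given: they have to be found in the camera images.
- orange_cell: Cell to load: closed steel cylinder, diameter 50 mm, 56 mm long, orange band round its middle, flush glass windows in its ends; 0.13 to 0.25 kg, rigid, may be gripped firmly. Its axis lies level at the start. Origin at its centre; own y = cylinder axis. Ends alike: either may face the stop. Rolls freely on a flat surface.
- green_cell: Same cell with a green band; stays in the rack.
- blue_cell: Same cell with a blue band; stays in the rack.
- rack: Black rack fixed to the bench, 200 (x) x 50 (y) x 50 mm; origin: centre of underside. Three troughs along y at x = -62, 0, 62 mm; cells lie along y, any order, axis 33.7 mm above the bench. Trough walls: 50 mm high, 54 mm apart, 8 mm thick, 44 mm long (y), so each cell sticks out 6 mm at both ends and can be gripped only end to end (56 mm). Base plate 8 mm high.
- rest: White open rest fixed to the bench: base plate 60 (x) x 70 (y) x 8 mm with two rails along y, tops 16 mm above the bench, inner edges at x = -15 and 15 mm, outer at -21 and 21 mm. Origin: centre of underside. A cell laid along the rest's y lies between the rails, axis 36 mm above the bench, and cannot roll.
- photometer: Photometer fixed to the bench: grey base 130 (x) x 235 (y) x 12 mm, two white housings 110 mm wide (x), tops 84 mm above the bench. Detector housing y = -112 to -28 mm; its black face at y = -28 is the back stop. Lamp housing y = 52 to 112 mm. Between them (80 mm) a blue metal V-block along y; no room there for an end-to-end grip. Origin: centre of underside.
- home (a point): Centre of the cell when fully home: on the photometer's centre line, 53.4 mm above the bench, 28 mm from the back stop. Axes as the photometer's: y along the V, -y towards the back stop, z up. The cell can slide along the V from y = 0 (home) to 24 mm (touching the lamp housing).
- flank_near: V-block flank on the photometer's -x side: 45 degree blue metal plane, y = -26 to 50 mm. Top edge 38 mm above the bench (15 mm below the seated cell's axis), 20 mm from the centre line; its outside reaches 26 mm from the centre line. Frame as the photometer's.
- flank_far: The V-block flank on the photometer's +x side, mirror image of flank_near. Its frame is the photometer's frame.
Things that resemble listed ones, but are neither listed nor needed, are in the scene too. What is shaped like the blue_cell but purple or yellow is not meant.

How it is judged:
On the way:
1. the orange cell lies on the white rest, let go (contact force between orange_cell and rest above 0.3 N and contact force between orange_cell and the fingers below 0.1 N and linear speed of orange_cell below 0.03 m/s), for 0.2 s.
At the end, for the whole second after the job is handed in: Orange cell released and still in the V-block, touching both flanks; its centre within 2 mm of home sideways and in height, 2.5 mm along the V (against the stop), axis within 0.06 rad; green and blue cells in the rack (within 85 mm of its centre, below 45 mm) (x of orange_cell in the frame of home between -0.002 and 0.002 m and z of orange_cell in the frame of home between -0.002 and 0.002 m and y of orange_cell in the frame of home between -0.0025 and 0.0025 m and angle between the y axis of orange_cell and the y axis of home, either way round below 0.06 rad and contact force between orange_cell and flank_near above 0.15 N and contact force between orange_cell and flank_far above 0.15 N and contact force between orange_cell and the fingers below 0.1 N and linear speed of orange_cell below 0.01 m/s and horizontal distance between each of green_cell, blue_cell and rack below 0.085 m and height (world z) of each of green_cell, blue_cell below 0.045 m).
It fails at once if the orange cell is dropped (out of the fingers and moving faster than 0.5 m/s, a fall of about 13 mm) (contact force between orange_cell and the fingers below 0.1 N and linear speed of orange_cell above 0.5 m/s).
It fails at once if the green or the blue cell is taken out of the rack (height (world z) of any of green_cell, blue_cell above 0.07 m).
It also fails if it takes over 64 s, if anything falls off the work surface, if the arm or the gripper's body presses on something with over 40 N, if the wrist force passes 120 N, or if a joint passes its speed limit or range.

ROBOT

A 6-joint arm with a two-finger parallel gripper is mounted at the origin on the work surface. World frame = base frame: x ahead of the robot, y to its left, z up, the work surface at z = 0. Lengths are in m, angles in rad, forces in N, time in s.
With the tool pointing down it reaches from about 0.4 to 0.825 m from the base axis. Payload 7 kg.
Tool frame: the origin (TCP) lies on the centre line of the jaws, within the pads' length; the fingertips stand 8 mm ahead of it and the grasp point (between the pads) lies 11 mm behind it (bot.nose_length is the distance from the TCP to the fingertips, in m); z points along the fingers, y is the direction in which the jaws open and shut (so a half turn about z gives the same grasp; the last joint's range is limited). The gripper opens to 88 mm and grips with 3 to 60 N. Pads are 19 mm wide; open, the fingers measure 130 mm over their backs; the gripper's body (78 mm by 193 mm) begins 47 mm behind the grasp point.
Start: joints at [1.511, 0.359, 0.012, 0, -1.224, -0.288], TCP at [0.23, 0.635, 0.235] pointing down, gripper open.
Joint ranges: [-3.07, 3.07], [-1.43, 2.12], [-1.02, 1.25], [-3.03, 1.67], [-3.05, -0], [-3.03, 3.03]. Speed limits (rad/s): [2.39, 2.39, 3.01, 3.14, 3.14, 3.14].

INTERFACE

Orientations are given as a 3x3 rotation matrix whose columns are the frame's x, y, z axes.
In Python, from station import bot, read_camera gives the robot as it stands.
- The arm moves only by the shell command python3 -m handwheel 'ROWS' [OPENING] [FORCE]. ROWS is JSON, a list of rows, each a list of 4 numbers: the shift along the tool's x, y, z in m, then the turn about the tool's z in rad. In form: [[dx, dy, dz, roll], ...]. A call has 1 to 20 rows; each row shifts and turns the commanded pose from where the row before left it, along the tool's axes as they then stand; what a row does not reach is not made up. A row lasts 1/10 s, in which the tool goes at most 50 mm and 8.59 degrees, less where a joint would pass 70% of its speed; a pose out of reach is approached as far as the arm can. A call is refused whole if a number of a shift passes 0.05 or a number of a turn 0.15, either way. A call with a gripper value outside its range is refused whole. OPENING is the finger opening in m, from 0 to 0.0876, set as the call begins (- or left out, the last holds). The fingers move at their own pace and stop on an object; FORCE is the grip in N (left out, the last holds). Time passes only in rows, so rows that do not move let the fingers close. It gives the time, the measured TCP pose, the force and the opening at its end, in the units of the state.
- bot.get_state(): the state, without advancing time (a new reading comes with each control period).
- read_camera(name): name is "scene" or "top"; returns a dict with "pixels" (420x560x3 uint8, red, green, blue), "camera_matrix" (3x3 intrinsics, pixels), "eye" and "rotation" of the camera in the world. Camera axes: x right, y down, z forward; pixel columns grow to the right and rows downward; lengths in m; the calibration is good to about 2 mm. A picture is of the moment at which its call begins. There is no depth.
- bot.close_job(): hands the job in, once; it reports no verdict.
The state is a dict: "time_s": time; "q": joint angles; "qd": joint speeds; "effort": joint torques, N m; "position": TCP position; "ee_rot": TCP orientation; "force": force on the tool from outside, world axes, zero at the start; "wrist_torque": the same for the moment, N m; "opening": opening from 0.0 (shut) to 1.0 (fully open).
Only numpy, scipy, OpenCV 4.12 (cv2) and the standard library are available. Lean on these libraries where they do the work, as an engineer would, in place of code of your own. Each camera call takes 0.05 s, during which the arm holds its last target.

## Working session

There is one attempt and no reset: what is moved stays moved. The work goes in short steps, Python scripts to look and compute and a shell command to move; the robot and the scene stay as the last step left them, time stands still between calls to the robot, and variables do not carry over. Pictures are saved under pics/ and viewed, and the job is handed in when it is done.

```bash
ls; mkdir -p pics; python3 - <<'E'
from station import bot, read_camera
import cv2,numpy as np
np.set_printoptions(precision=4,suppress=True)
for n in("scene","top"):
    c=read_camera(n); cv2.imwrite(f"pics/{n}0.png",c["pixels"][:,:,::-1]); print(n,c["camera_matrix"],c["eye"],c["rotation"])
s=bot.get_state()
for k,v in s.items(): print(k,v)
print(bot.nose_length)
E
```

```text
pics
scene [[527.7383   0.     282.1065]
 [  0.     527.7383 203.8286]
 [  0.       0.       1.    ]] [1.1172 0.6554 0.8768] [[-0.7005  0.4843 -0.5242]
 [ 0.7136  0.4859 -0.5047]
 [ 0.0103 -0.7276 -0.6859]]
top [[434.7422   0.     263.7834]
 [  0.     434.7422 205.9054]
 [  0.       0.       1.    ]] [0.3492 0.0341 1.0943] [[-0.0119 -0.988   0.1542]
 [-0.9998  0.0145  0.0156]
 [-0.0177 -0.154  -0.9879]]
time_s 0.1
q [ 1.5111  0.3593  0.0112 -0.0003 -1.2241 -0.2881]
qd [-0.0007 -0.0004  0.0028  0.0023 -0.0011  0.0017]
effort [ -0.0013 -58.4165  29.375    7.0155   0.0101  -0.0001]
position [0.2299 0.6342 0.2337]
ee_rot [[ 0.9401 -0.3409 -0.0004]
 [-0.3409 -0.9401 -0.0014]
 [ 0.0001  0.0015 -1.    ]]
force [ 0.6208 -0.4369  0.5073]
wrist_torque [-0.0186 -0.0261  0.0003]
opening 1.0052628705950482
0.008
```

View pics/scene0.png

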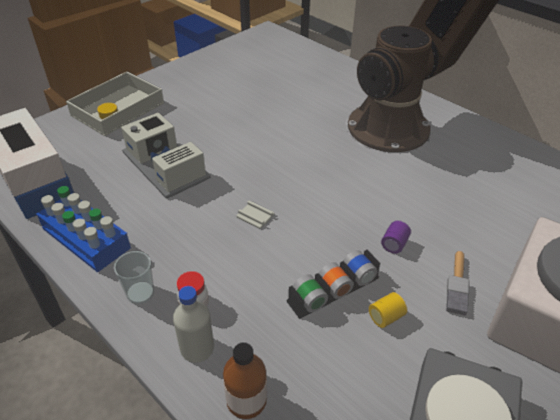

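View pics/top0.png

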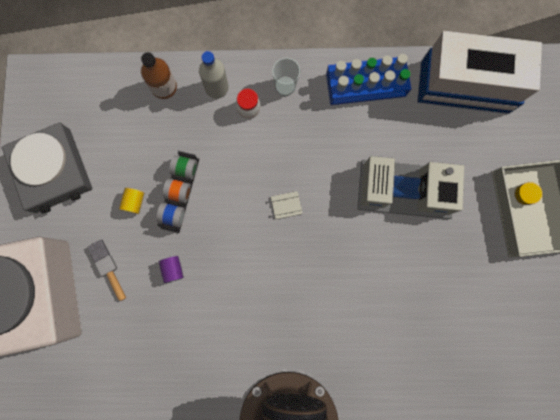

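Top view: rack around (178,190) with green/orange/blue cells, rest at (286,205), photometer at (415,185) with the detector on the right (display side?). Zooming in to measure.

```bash
python3 - <<'E'
import cv2,numpy as np
t=cv2.imread("pics/top0.png"); s=cv2.imread("pics/scene0.png")
def crop(im,x0,y0,w,h,k,n):
    o=cv2.resize(im[y0:y0+h,x0:x0+w],None,fx=k,fy=k,interpolation=cv2.INTER_CUBIC)
    for i in range(0,w,10):
        cv2.putText(o,str(x0+i),(i*k,8),0,.3,(0,255,255),1); cv2.line(o,(i*k,10),(i*k,14),(0,255,255),1)
    for i in range(0,h,10):
        cv2.putText(o,str(y0+i),(0,i*k+4),0,.3,(0,255,255),1)
    cv2.imwrite("pics/"+n,o)
crop(t,140,140,80,100,6,"t_rack.png")
crop(t,255,180,60,50,10,"t_rest.png")
crop(t,355,145,120,80,6,"t_phot.png")
crop(s,280,240,110,85,7,"s_rack.png")
crop(s,225,190,60,50,10,"s_rest.png")
crop(s,110,100,110,100,6,"s_phot.png")
E
```

```text
(no output)
```

View pics/t_rack.png

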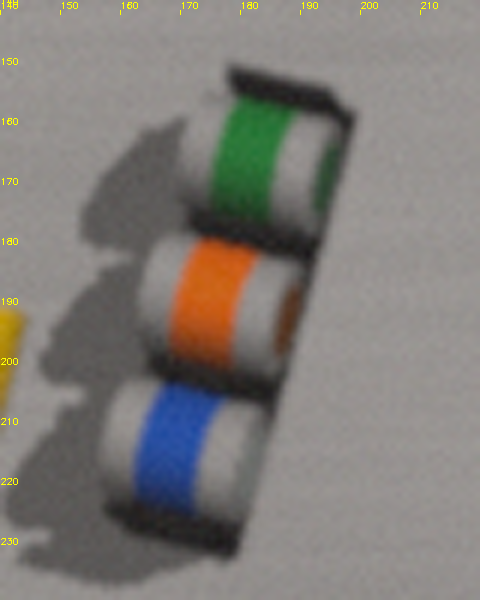

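View pics/t_rest.png

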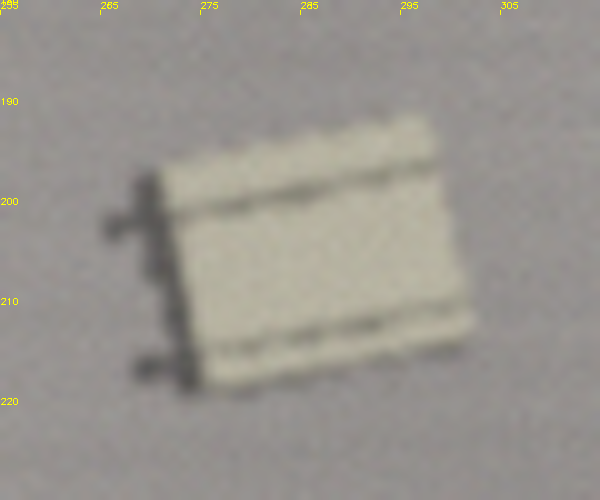

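View pics/t_phot.png

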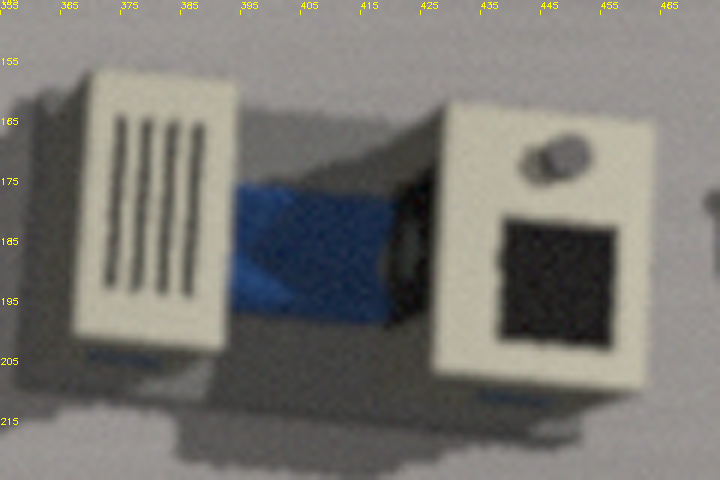

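View pics/s_phot.png

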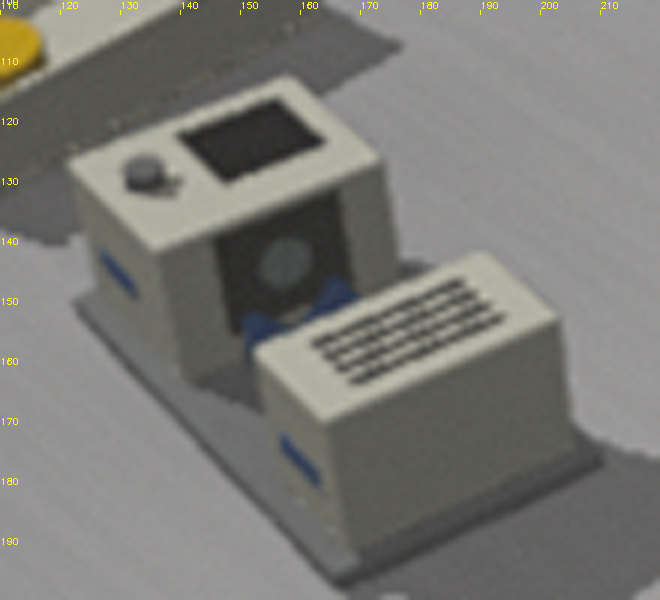

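View pics/s_rack.png

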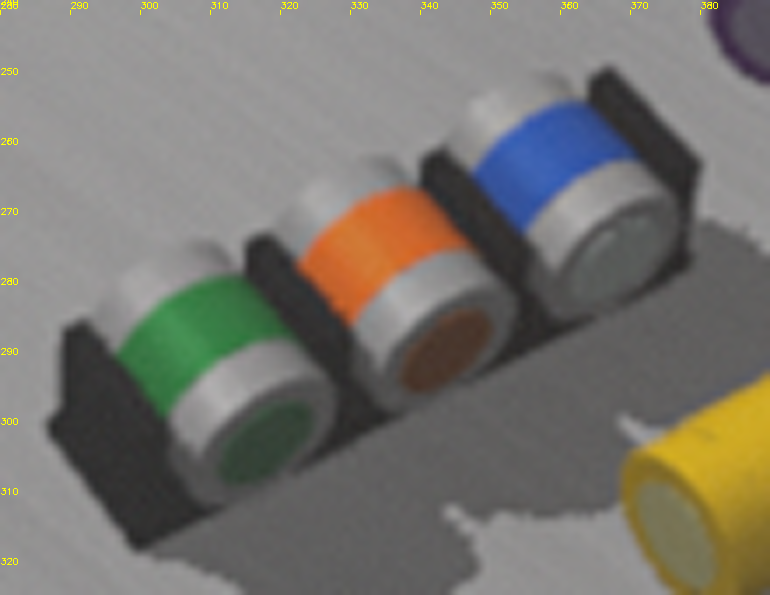

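View pics/s_rest.png

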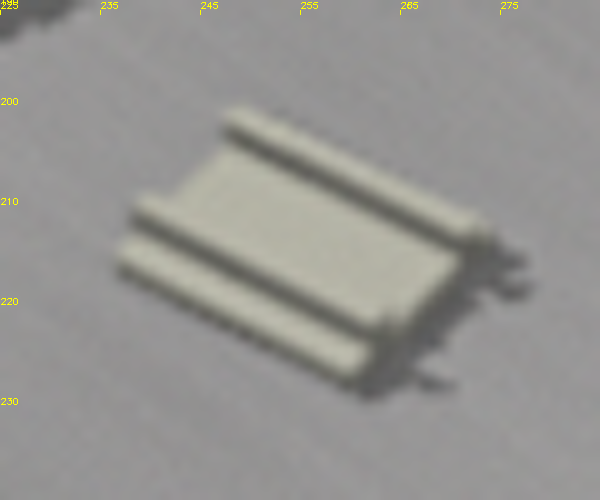

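Rack, rest and photometer corners are readable in both views: detector housing top in top view (429,162)-(464,165)-(462,210)-(427,207), rest plate (270,196)-(297,191)-(302,212)-(275,219), rack from (178,151) to (179,233). I'll fit x, y and yaw for each.

```bash
cat > h.py <<'E'
import numpy as np
from scipy.optimize import least_squares
from station import bot, read_camera
np.set_printoptions(precision=4,suppress=True)
def cam(n):
    c=read_camera(n); return c
def proj(c,P):
    P=np.atleast_2d(P); q=(P-c["eye"])@np.array(c["rotation"]); K=c["camera_matrix"]
    return q[:,:2]/q[:,2:]*K[0,0]+[K[0,2],K[1,2]]
def ray(c,uv,z):
    K=c["camera_matrix"]; d=np.array([(uv[0]-K[0,2])/K[0,0],(uv[1]-K[1,2])/K[1,1],1.])
    d=np.array(c["rotation"])@d; e=np.array(c["eye"]); return e+d*(z-e[2])/d[2]
def un(p,k,x0,y0): return [(p[0]+.5)/k-.5+x0,(p[1]+.5)/k-.5+y0]
def w(p,m):
    m=np.array(m,float)/1000; c,s=np.cos(p[2]),np.sin(p[2])
    return np.c_[p[0]+c*m[:,0]-s*m[:,1],p[1]+s*m[:,0]+c*m[:,1],m[:,2]]
def fit(sets,p0,name):
    f=lambda p:np.concatenate([(proj(c,w(p,m))-np.array(u)).ravel() for c,m,u in sets])
    r=least_squares(f,p0,loss="soft_l1"); print(name,r.x)
    for c,m,u in sets: print((proj(c,w(r.x,m))-np.array(u)).round(1).tolist())
    return r.x
E
cat > fit1.py <<'E'
from h import *
T=cam("top");S=cam("scene")
pm=[(55,-28,84),(55,-112,84),(-55,-112,84),(-55,-28,84),(55,112,84),(55,52,84),(-55,52,84),(-55,112,84)]
pt=[un(p,6,355,145) for p in[(447,101),(656,122),(644,389),(432,373),(93,69),(238,82),(224,350),(73,333)]]
ps=[un(p,6,110,100) for p in[(157,250),(68,160),(288,75),(383,160),(325,422),(253,350),(480,250),(558,318)]]
a0=[.4,-.3,0]
fit([(T,pm,pt)],a0,"phot top");fit([(S,pm,ps)],a0,"phot scene");fit([(T,pm,pt),(S,pm,ps)],a0,"phot both")
rm=[(30,35,8),(30,-35,8),(-30,-35,8),(-30,35,8)]
rt=[un(p,10,255,180) for p in[(158,167),(420,115),(475,325),(205,390)]]
rsm=[(30,-35,8),(30,35,8)]; rs=[un(p,10,225,190) for p in[(118,262),(358,378)]]
fit([(T,rm,rt)],[.4,0,.2],"rest top");fit([(S,rsm,rs)],[.4,0,.2],"rest scene")
km=[(100,-25,8),(-100,-25,8),(97,22,50),(97,-22,50)]
kt=[un(p,6,140,140) for p in[(355,117),(237,558),(230,65),(330,88)]]
fit([(T,km,kt)],[.4,.2,-.2],"rack top")
# orange: scene end rim centre, top band blob
e=un((443,350),7,280,240);print("orange +y end",ray(S,e,.0337))
import cv2
for n,c in(("top",T),("scene",S)):
    h=cv2.cvtColor(c["pixels"],cv2.COLOR_RGB2HSV);m=((h[...,0]>4)&(h[...,0]<17)&(h[...,1]>150)&(h[...,2]>110)).astype(np.uint8)
    k,l,st,ce=cv2.connectedComponentsWithStats(m)
    for i in range(1,k):
        if st[i,4]>40: print(n,st[i],ce[i],ray(c,ce[i],.05))
E
python3 fit1.py
```

```text
phot top [ 0.5574 -0.3083 -0.1167]
[[-0.5, -0.3], [0.4, -0.3], [0.8, 0.9], [-0.2, -0.1], [-0.6, -0.7], [0.5, -0.4], [0.1, 0.3], [-0.4, 0.6]]
phot scene [ 0.5584 -0.309  -0.1182]
[[-0.4, 0.6], [-0.9, 0.2], [0.4, -0.3], [0.6, -0.1], [-0.3, 0.3], [-0.8, -0.3], [0.7, -0.5], [0.7, -0.2]]
phot both [ 0.5579 -0.3086 -0.1177]
[[-0.3, -0.5], [0.5, -0.5], [0.9, 0.7], [-0.1, -0.3], [-0.4, -0.9], [0.7, -0.6], [0.2, 0.1], [-0.3, 0.3]]
[[-0.1, 0.6], [-0.6, 0.2], [0.6, -0.3], [0.8, -0.1], [-0.0, 0.3], [-0.5, -0.3], [1.0, -0.5], [1.0, -0.2]]
rest top [ 0.5218 -0.0049  0.207 ]
[[-0.5, -0.3], [0.2, -1.0], [0.2, 0.8], [0.1, 0.3]]
rest scene [ 0.5219 -0.0032  0.1912]
[[-0.2, -0.2], [0.2, 0.2]]
rack top [ 0.5555  0.2655 -0.2445]
[[0.2, -1.2], [-0.2, 0.6], [-0.2, 0.1], [0.2, 0.1]]
orange +y end [0.5648 0.2947 0.0337]
top [157  59  10  15  88] [161.6477  65.3636] [0.8818 0.309  0.05  ]
top [169 180  14  19 175] [174.6457 188.8114] [0.5579 0.269  0.05  ]
scene [323 267  24  19 220] [333.2909 274.8727] [0.5607 0.2646 0.05  ]
scene [224 358  13  23 178] [229.1798 369.5955] [0.8446 0.2729 0.05  ]
```

Both views agree to 1-2 mm. Next, a helper that works out the moves.

```bash
cat > go.py <<'E'
# usage: go.py x y z [jaw axis angle deg]
import sys; from h import *
a=list(map(float,sys.argv[1:])); s=bot.get_state(); R=np.array(s["ee_rot"]); p=np.array(s["position"])
print("t",s["time_s"],"pos",p,"F",np.array(s["force"]).round(1),"op",s["opening"]*.0876,"q6",s["q"][5])
print("tool d:",R.T@(np.array(a[:3])-p))
if len(a)>3:
    cur=np.degrees(np.arctan2(R[1,1],R[0,1])); d=(a[3]-cur+90)%180-90
    print("roll rad (tool z down):",-np.radians(d),"tilt",R[:2,2])
E
python3 -m handwheel '[[0,0,0,-0.104],[0,0,0,0]]' 0.076; python3 go.py .557 .2665 .12 76
```

```text
time_s: 0.4
position: [0.23, 0.6345, 0.2343]
ee_rot: [[0.971, -0.24, -0.0], [-0.24, -0.971, -0.0], [-0.0, 0.0, -1.0]]
force: [-0.2, 0.7, -0.1]
opening: 0.89
t 0.4 pos [0.23   0.6345 0.2343] F [-0.2  0.7 -0.1] op 0.07797768761468916 q6 -0.18242294546369714
tool d: [0.4057 0.2788 0.1144]
roll rad (tool z down): 0.0022060093065689192 tilt [-0.0001 -0.0004]
```

```bash
python3 -m handwheel '[[0.014,0.01,0,0],[0.028,0.019,0,0],[0.028,0.019,0,0],[0.028,0.019,0,0],[0.028,0.019,0,0],[0.028,0.019,0,0],[0.028,0.019,0,0],[0.028,0.019,0,0],[0.028,0.019,0,0],[0.028,0.019,0,0],[0.028,0.019,0,0],[0.028,0.02,0,0],[0.028,0.02,0,0],[0.028,0.02,0,0],[0.028,0.02,0,0],[0.014,0.01,0,0],[0,0,0,0],[0,0,0,0]]'; python3 go.py .557 .2665 .12 76
```

```text
time_s: 2.2
position: [0.5675, 0.2513, 0.2344]
ee_rot: [[0.97, -0.244, -0.0], [-0.244, -0.97, 0.0], [-0.0, 0.0, -1.0]]
force: [0.2, 1.1, 1.3]
opening: 0.866
t 2.2 pos [0.5675 0.2513 0.2344] F [0.2 1.1 1.3] op 0.07582930959704369 q6 0.5939647212565633
tool d: [-0.0139 -0.0122  0.1144]
roll rad (tool z down): -0.001679869573949482 tilt [-0.0003  0.    ]
```

```bash
python3 -m handwheel '[[-0.007,-0.006,0.02,0],[-0.007,-0.006,0.03,0],[0,0,0.03,0],[0,0,0.03,0],[0,0,0.005,0],[0,0,0,0],[0,0,0,0]]'; python3 go.py .557 .2665 .024 76
python3 - <<'E'
from h import *
import cv2
o=[]
for n,(x,y) in(("top",(120,120)),("scene",(270,200))):
    c=cam(n);o.append(cv2.resize(c["pixels"][y:y+140,x:x+130,::-1],None,fx=3,fy=4 and 3,interpolation=2))
cv2.imwrite("pics/p1.png",np.hstack(o))
E
```

```text
time_s: 2.9
position: [0.5576, 0.2678, 0.1212]
ee_rot: [[0.971, -0.241, 0.002], [-0.241, -0.971, 0.001], [0.002, -0.001, -1.0]]
force: [0.0, 0.2, 0.4]
opening: 0.865
t 2.9 pos [0.5576 0.2678 0.1212] F [0.  0.2 0.4] op 0.07574779299966333 q6 0.5641183790595138
tool d: [-0.0004  0.0015  0.0972]
roll rad (tool z down): 0.0013362414775075935 tilt [0.0018 0.0011]
```

View pics/p1.png

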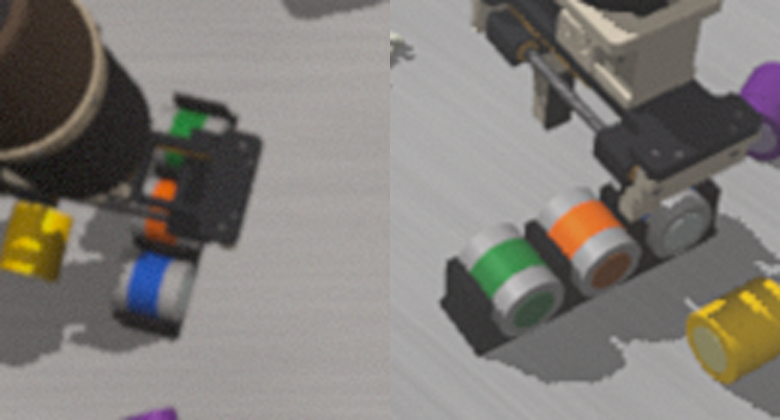

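The gripper hovers above the rack; in the scene view the near fingertip shows at about (351,270). I'll check that against the projection.

```bash
python3 - <<'E'
from h import *
c=cam("scene");print(proj(c,[.5576+.048*.242,.2678+.048*.97,.1132]))
E
python3 -m handwheel '[[0,0,0.02,0],[0,0,0.02,0],[0,0,0.02,0],[0,0.001,0.015,0],[0,0,0.01,0],[0,0,0.007,0],[0,0,0.004,0],[0,0,0,0],[0,0,0,0]]'; python3 go.py .557 .2665 .024 76
```

```text
[[353.2951 270.6296]]
time_s: 3.95
position: [0.5571, 0.2661, 0.0242]
ee_rot: [[0.97, -0.241, 0.001], [-0.241, -0.97, 0.001], [0.001, -0.001, -1.0]]
force: [-0.1, -0.5, 0.6]
opening: 0.868
t 3.95 pos [0.5571 0.2661 0.0242] F [-0.1 -0.5  0.6] op 0.07603050966448335 q6 0.5653698878628836
tool d: [-0.0002 -0.0004  0.0002]
roll rad (tool z down): 0.0006611596453975078 tilt [0.0008 0.0005]
```

```bash
python3 -m handwheel '[[0,0,0,0],[0,0,0,0],[0,0,0,0],[0,0,0,0],[0,0,0,0],[0,0,0,0]]' 0.05 35; python3 -m handwheel '[[0,0,0,0],[0,0,0,0]]'
```

```text
time_s: 4.55
position: [0.557, 0.2662, 0.0239]
ee_rot: [[0.97, -0.241, 0.001], [-0.241, -0.97, 0.001], [0.001, -0.001, -1.0]]
force: [-1.5, 1.1, 1.9]
opening: 0.639
time_s: 4.75
position: [0.557, 0.2661, 0.0239]
ee_rot: [[0.97, -0.241, 0.001], [-0.241, -0.97, 0.001], [0.001, -0.001, -1.0]]
force: [-0.6, 2.3, 4.0]
opening: 0.638
```

Opening is 0.638×87.6 = 55.9 mm, which matches the 56 mm length, so the cell is held by its ends. Lifting.

```bash
python3 -m handwheel '[[0,0,-0.005,0],[0,0,-0.01,0],[0,0,-0.015,0],[0,0,-0.02,0],[0,0,-0.02,0],[0,0,-0.02,0],[0,0,-0.02,0],[0,0,-0.01,0],[0,0,0,0],[0,0,0,0]]'; python3 go.py .522 -.004 .144 101.5
python3 - <<'E'
from h import *
import cv2
o=[]
for n,(x,y) in(("top",(120,120)),("scene",(270,180))):
    c=cam(n);o.append(cv2.resize(c["pixels"][y:y+140,x:x+130,::-1],None,fx=3,fy=3,interpolation=2))
cv2.imwrite("pics/p2.png",np.hstack(o))
E
```

```text
time_s: 5.75
position: [0.5562, 0.2654, 0.1429]
ee_rot: [[0.97, -0.242, -0.001], [-0.242, -0.97, -0.0], [-0.001, 0.001, -1.0]]
force: [0.0, -0.2, -3.1]
opening: 0.638
t 5.75 pos [0.5562 0.2654 0.1429] F [ 0.  -0.2 -3.1] op 0.05585885901408338 q6 0.5653788650693309
tool d: [ 0.032   0.2697 -0.001 ]
roll rad (tool z down): -0.44493987951309116 tilt [-0.001  -0.0003]
```

View pics/p2.png

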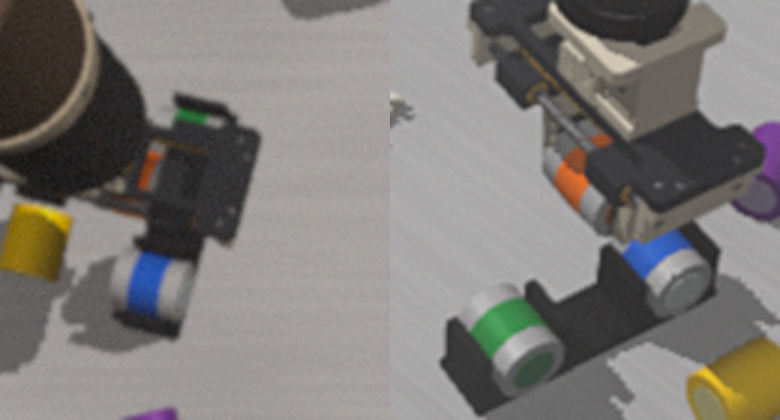

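The orange cell is out and held; green and blue are still in their troughs. Moving over the rest, then turning.

```bash
python3 -m handwheel '[[0.001,0.01,0,0],[0.003,0.02,0,0],[0.004,0.03,0,0],[0.004,0.03,0,0],[0.004,0.03,0,0],[0.004,0.03,0,0],[0.004,0.03,0,0],[0.004,0.03,0,0],[0.003,0.03,0,0],[0.001,0.02,0,0],[0,0.01,0,0],[0,0,0,-0.1],[0,0,0,-0.12],[0,0,0,-0.12],[0,0,0,-0.1],[0,0,0,0],[0,0,0,0]]'; python3 go.py .522 -.004 .06 101.5
```

```text
time_s: 7.55
position: [0.5223, -0.0042, 0.1435]
ee_rot: [[0.981, 0.192, -0.0], [0.192, -0.981, -0.0], [-0.0, 0.0, -1.0]]
force: [0.3, -0.3, -2.2]
opening: 0.639
t 7.55 pos [ 0.5223 -0.0042  0.1435] F [ 0.3 -0.3 -2.2] op 0.05593963506967903 q6 1.3959716821615142
tool d: [-0.0002 -0.0002  0.0835]
roll rad (tool z down): -0.007531496922389044 tilt [-0.0002 -0.0001]
```

```bash
python3 -m handwheel '[[0,0,0.01,0],[0,0,0.02,0],[0,0,0.03,0],[0,0,0.03,0],[0,0,0.015,0],[0,0,0.006,0],[0,0,0,0],[0,0,0,0]]'; python3 go.py .522 -.004 .0262 101.5
python3 - <<'E'
from h import *
import cv2
o=[]
for n,(x,y) in(("top",(230,150)),("scene",(190,140))):
    c=cam(n);o.append(cv2.resize(c["pixels"][y:y+140,x:x+130,::-1],None,fx=3,fy=3,interpolation=2))
cv2.imwrite("pics/p3.png",np.hstack(o))
E
```

```text
time_s: 8.35
position: [0.5231, -0.0038, 0.0331]
ee_rot: [[0.981, 0.195, 0.001], [0.195, -0.981, 0.0], [0.001, 0.0, -1.0]]
force: [-0.5, 0.4, -2.9]
opening: 0.639
t 8.35 pos [ 0.5231 -0.0038  0.0331] F [-0.5  0.4 -2.9] op 0.056015480045662674 q6 1.3982700679063744
tool d: [-0.0011 -0.      0.0069]
roll rad (tool z down): -0.004728082873267647 tilt [0.0008 0.0001]
```

View pics/p3.png

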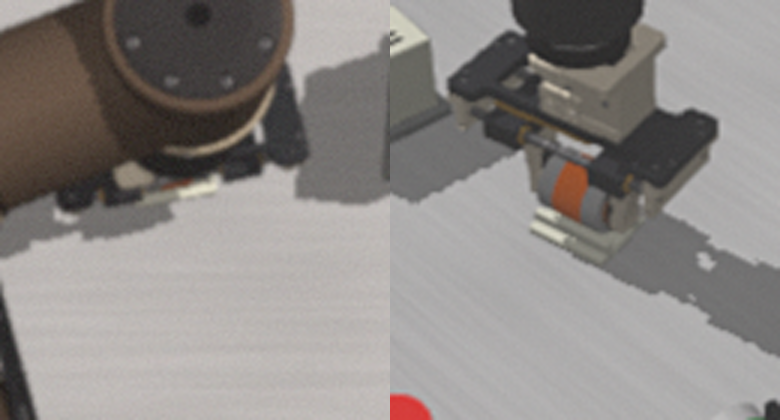

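The cell sits over the rest and lined up with it (scene ~(250,205)). Lowering in small steps until contact.

```bash
python3 -m handwheel '[[-0.001,0,0.003,0],[0,0,0.002,0],[0,0,0,0]]'; python3 -m handwheel '[[0,0,0.001,0],[0,0,0,0]]';python3 -m handwheel '[[0,0,0.001,0],[0,0,0,0],[0,0,0,0]]'
```

```text
time_s: 8.75
position: [0.5215, -0.0041, 0.0275]
ee_rot: [[0.981, 0.195, -0.0], [0.195, -0.981, 0.0], [-0.0, -0.0, -1.0]]
force: [-0.2, 0.3, -1.4]
opening: 0.637
time_s: 8.95
position: [0.5217, -0.0041, 0.0266]
ee_rot: [[0.981, 0.195, 0.0], [0.195, -0.981, 0.0], [0.0, 0.0, -1.0]]
force: [-0.3, -0.3, -2.3]
opening: 0.637
time_s: 9.25
position: [0.5221, -0.004, 0.0261]
ee_rot: [[0.981, 0.195, 0.001], [0.195, -0.981, 0.0], [0.001, 0.0, -1.0]]
force: [-0.7, -0.2, 5.9]
opening: 0.637
```

Contact came at the predicted height (Fz -2 → +6 N). Releasing.

```bash
python3 -m handwheel '[[0,0,0,0],[0,0,0,0],[0,0,0,0],[0,0,0,0],[0,0,0,0],[0,0,0,0]]' 0.074; python3 -m handwheel '[[0,0,-0.01,0],[0,0,-0.02,0],[0,0,-0.03,0],[0,0,-0.03,0],[0,0,-0.01,0],[0,0,0,0],[0,0,0,0]]'
python3 - <<'E'
from h import *
import cv2
o=[]
for n,(x,y) in(("top",(230,150)),("scene",(190,140))):
    c=cam(n);o.append(cv2.resize(c["pixels"][y:y+140,x:x+130,::-1],None,fx=3,fy=3,interpolation=2))
cv2.imwrite("pics/p4.png",np.hstack(o))
E
```

```text
time_s: 9.85
position: [0.5216, -0.0041, 0.0255]
ee_rot: [[0.981, 0.195, -0.0], [0.195, -0.981, -0.0], [-0.0, -0.0, -1.0]]
force: [0.0, -0.2, -0.5]
opening: 0.843
time_s: 10.55
position: [0.5211, -0.0042, 0.1253]
ee_rot: [[0.981, 0.195, -0.0], [0.195, -0.981, 0.0], [-0.0, -0.0, -1.0]]
force: [-0.2, 0.2, -0.5]
opening: 0.843
```

View pics/p4.png

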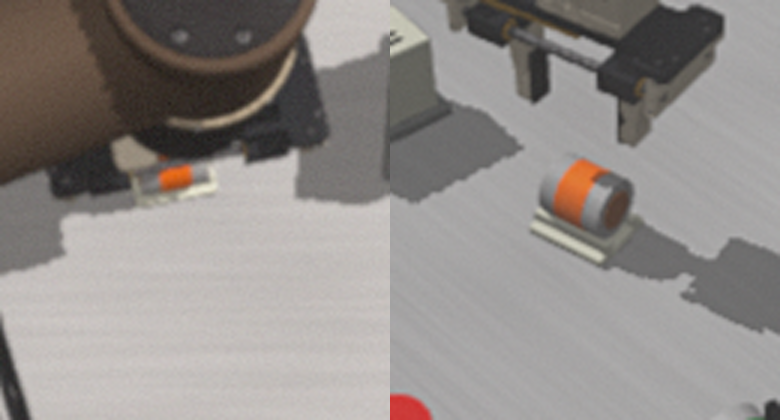

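The cell lies on the rest, released. Turning 90° to take it across the barrel.

```bash
python3 -m handwheel '[[0,0,0,0.071],[0,0,0,0.14],[0,0,0,0.14],[0,0,0,0.14],[0,0,0,0.14],[0,0,0,0.14],[0,0,0,0.14],[0,0,0,0.14],[0,0,0,0.14],[0,0,0,0.14],[0,0,0,0.14],[0,0,0,0.1],[0,0,0,0],[0,0,0,0]]' 0.08; python3 go.py .5215 -.0041 .031 11.3
```

```text
time_s: 12.05
position: [0.5212, -0.0043, 0.1247]
ee_rot: [[0.198, -0.98, -0.002], [-0.98, -0.198, -0.001], [0.0, 0.002, -1.0]]
force: [0.2, 1.4, -0.0]
opening: 0.913
t 12.05 pos [ 0.5212 -0.0043  0.1247] F [ 0.2  1.4 -0. ] op 0.07996458193459764 q6 -0.16954450213926825
tool d: [-0.0001 -0.0005  0.0937]
roll rad (tool z down): 0.0017632502949840527 tilt [-0.0016 -0.0005]
```

```bash
python3 -m handwheel '[[0,0,0.01,0],[0,0,0.02,0],[0,0,0.02,0],[0,0,0.02,0],[0,0,0.014,0],[0,0,0.007,0],[0,0,0.003,0],[0,0,0,0],[0,0,0,0]]'; python3 go.py .5215 -.0041 .031 11.3;  python3 -m handwheel '[[0,0,0,0],[0,0,0,0],[0,0,0,0],[0,0,0,0],[0,0,0,0],[0,0,0,0],[0,0,0,0]]' 0.045 40; python3 -m handwheel '[[0,0,0,0]]';
```

```text
time_s: 12.95
position: [0.522, -0.004, 0.0321]
ee_rot: [[0.195, -0.981, 0.001], [-0.981, -0.195, 0.0], [-0.0, -0.001, -1.0]]
force: [0.0, -0.1, 0.9]
opening: 0.917
t 12.95 pos [ 0.522  -0.004   0.0321] F [ 0.  -0.1  0.9] op 0.08035091263037474 q6 -0.17229745252865528
tool d: [-0.      0.0005  0.0011]
roll rad (tool z down): -0.0007803605123817613 tilt [0.0009 0.0002]
time_s: 13.65
position: [0.5206, -0.0044, 0.0315]
ee_rot: [[0.194, -0.981, -0.002], [-0.981, -0.194, -0.0], [0.0, 0.002, -1.0]]
force: [-5.6, 0.8, 5.5]
opening: 0.56
time_s: 13.75
position: [0.5206, -0.0044, 0.0316]
ee_rot: [[0.194, -0.981, -0.002], [-0.981, -0.194, -0.0], [0.0, 0.002, -1.0]]
force: [-4.7, 0.9, 6.2]
opening: 0.563
```

```bash
python3 -m handwheel '[[0,0,-0.003,0],[0,0,-0.007,0],[0,0,-0.01,0],[0,0,0,0],[0,0,0,0]]'; python3 go.py .5215 -.0041 .031 11.3
python3 - <<'E'
from h import *
import cv2
o=[]
for n,(x,y) in(("top",(230,150)),("scene",(190,140))):
    c=cam(n);o.append(cv2.resize(c["pixels"][y:y+140,x:x+130,::-1],None,fx=3,fy=3,interpolation=2))
cv2.imwrite("pics/p5.png",np.hstack(o))
E
```

```text
time_s: 14.25
position: [0.522, -0.004, 0.0521]
ee_rot: [[0.195, -0.981, 0.001], [-0.981, -0.195, 0.001], [-0.0, -0.001, -1.0]]
force: [-0.2, 0.4, -2.3]
opening: 0.562
t 14.25 pos [ 0.522  -0.004   0.0521] F [-0.2  0.4 -2.3] op 0.049252407261966495 q6 -0.17259947822311164
tool d: [0.0001 0.0006 0.0211]
roll rad (tool z down): -0.0012307133711270733 tilt [0.0013 0.0005]
```

View pics/p5.png

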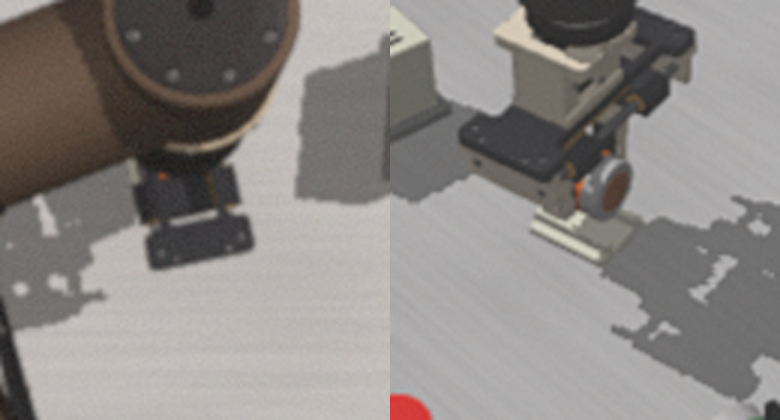

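Cell held across the barrel, level. Lifting and carrying it to the V-block, 12 mm short of home along the V.

```bash
python3 -m handwheel '[[0,0,-0.01,0],[0,0,-0.02,0],[0,0,-0.03,0],[0,0,-0.03,0],[0,0,-0.015,0],[0,0,-0.005,0],[0,0,0,0.08],[0,0,0,0.12],[0,0,0,0.08],[0,0,0,0.034],[0,0,0,0],[0,0,0,0]]'; python3 go.py .5593 -.2967 .16 -6.74
```

```text
time_s: 15.55
position: [0.5212, -0.0042, 0.161]
ee_rot: [[-0.117, -0.993, -0.001], [-0.993, 0.117, -0.0], [0.0, 0.001, -1.0]]
force: [0.1, 0.0, -2.0]
opening: 0.564
t 15.55 pos [ 0.5212 -0.0042  0.161 ] F [ 0.1  0.  -2. ] op 0.0493841270996377 q6 -0.48544357893752454
tool d: [ 0.286  -0.0719  0.0011]
roll rad (tool z down): 0.0007451920737767179 tilt [-0.0011 -0.0003]
```

```bash
python3 -m handwheel '[[0.006,-0.002,0,0],[0.016,-0.004,0,0],[0.024,-0.006,0,0],[0.028,-0.007,0,0],[0.028,-0.007,0,0],[0.028,-0.007,0,0],[0.028,-0.007,0,0],[0.028,-0.007,0,0],[0.028,-0.007,0,0],[0.028,-0.007,0,0],[0.02,-0.005,0,0],[0.016,-0.004,0,0],[0.008,-0.002,0,0],[0,0,0,0],[0,0,0,0],[0,0,0,0]]'; python3 go.py .5593 -.2967 .13 -6.74
python3 - <<'E'
from h import *
import cv2
o=[]
for n,(x,y) in(("top",(345,120)),("scene",(90,70))):
    c=cam(n);o.append(cv2.resize(c["pixels"][y:y+140,x:x+130,::-1],None,fx=3,fy=3,interpolation=2))
cv2.imwrite("pics/p6.png",np.hstack(o))
E
```

```text
time_s: 17.15
position: [0.5595, -0.2958, 0.1617]
ee_rot: [[-0.117, -0.993, 0.0], [-0.993, 0.117, 0.0], [-0.0, -0.0, -1.0]]
force: [-0.1, -0.4, -2.3]
opening: 0.559
t 17.15 pos [ 0.5595 -0.2958  0.1617] F [-0.1 -0.4 -2.3] op 0.04894895545490593 q6 0.06148624441289792
tool d: [0.001  0.     0.0317]
roll rad (tool z down): 0.0005229503895100784 tilt [0.0001 0.0002]
```

View pics/p6.png

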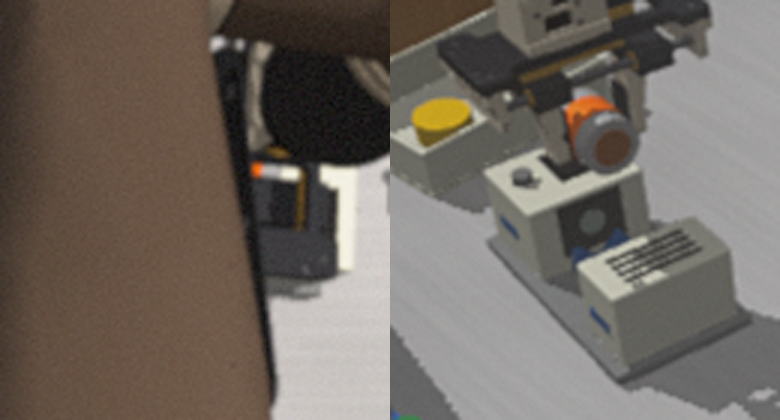

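The cell hangs above the V gap in the scene view, with its near end face centred at about (162.5,117). Checking against the prediction.

```bash
python3 - <<'E'
from h import *
c=cam("scene");print(proj(c,[.5595+.028*.117,-.2958+.028*.993,.1657]))
E
python3 -m handwheel '[[0,0,0.01,0],[0,0,0.015,0],[0.001,0,0.015,0],[0,0,0.015,0],[0,0,0.015,0],[0,0,0.015,0],[0,0,0.01,0],[0,0,0.005,0],[0,0,0,0],[0,0,0,0]]'; python3 go.py .5593 -.2967 .0493 -6.74
```

```text
[[164.2564 119.0842]]
time_s: 18.3
position: [0.5597, -0.2977, 0.062]
ee_rot: [[-0.117, -0.993, 0.001], [-0.993, 0.117, -0.0], [0.0, -0.001, -1.0]]
force: [-0.1, 0.4, -1.5]
opening: 0.558
t 18.3 pos [ 0.5597 -0.2977  0.062 ] F [-0.1  0.4 -1.5] op 0.048859479048510415 q6 0.06343466232475432
tool d: [-0.001   0.0005  0.0127]
roll rad (tool z down): -0.00011011507032792465 tilt [ 0.0006 -0.0003]
```

```bash
python3 -m handwheel '[[0,0,0.004,0],[0,0,0.004,0],[0,0,0,0],[0,0,0,0]]'; python3 go.py .5593 -.2967 .0493 -6.74
python3 - <<'E'
from h import *
import cv2
o=[]
for n,(x,y) in(("top",(345,120)),("scene",(100,90))):
    c=cam(n);o.append(cv2.resize(c["pixels"][y:y+100,x:x+100,::-1],None,fx=4,fy=4,interpolation=2))
cv2.imwrite("pics/p7.png",np.hstack(o))
E
```

```text
time_s: 18.7
position: [0.5593, -0.2976, 0.0535]
ee_rot: [[-0.118, -0.993, -0.0], [-0.993, 0.118, 0.0], [0.0, 0.0, -1.0]]
force: [0.8, -0.0, -1.8]
opening: 0.563
t 18.7 pos [ 0.5593 -0.2976  0.0535] F [ 0.8 -0.  -1.8] op 0.049348451547839005 q6 0.06344522570950137
tool d: [-0.0009  0.0001  0.0042]
roll rad (tool z down): -0.00030470583828570924 tilt [-0.0002  0.    ]
```

View pics/p7.png

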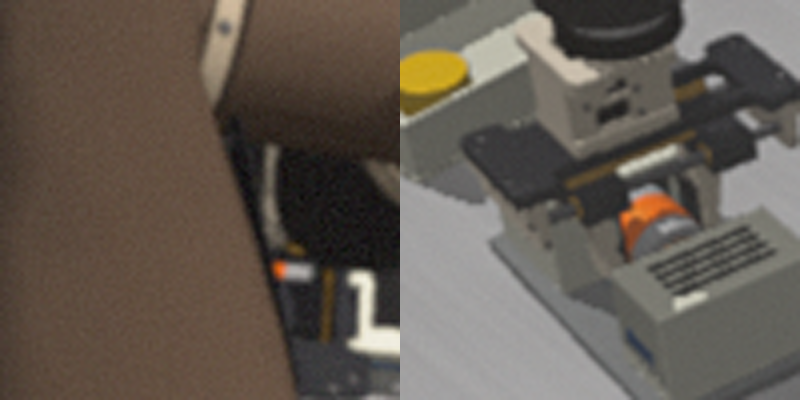

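The cell is between the housings, just above the V. Lowering by 1 mm per step and watching the force.

```bash
for i in 1; do python3 -m handwheel '[[0,0,0.0015,0],[0,0,0,0],[0,0,0,0]]';done; python3 -m handwheel '[[0,0,0.001,0],[0,0,0,0],[0,0,0,0]]'; python3 -m handwheel '[[0,0,0.001,0],[0,0,0,0],[0,0,0,0]]'
```

```text
time_s: 19.1
position: [0.5593, -0.2976, 0.052]
ee_rot: [[-0.118, -0.993, -0.0], [-0.993, 0.118, 0.0], [-0.0, 0.0, -1.0]]
force: [0.0, 0.0, -2.5]
opening: 0.562
time_s: 19.4
position: [0.5593, -0.2976, 0.051]
ee_rot: [[-0.118, -0.993, -0.0], [-0.993, 0.118, 0.0], [-0.0, 0.0, -1.0]]
force: [-0.1, -0.0, -2.5]
opening: 0.563
time_s: 19.7
position: [0.5593, -0.2977, 0.0504]
ee_rot: [[-0.118, -0.993, 0.0], [-0.993, 0.118, -0.0], [0.0, -0.0, -1.0]]
force: [-1.5, 1.0, 2.3]
opening: 0.56
```

First contact is 1 mm early with Fx=-1.5, so it is bearing on the far flank. Shifting 0.7 mm towards -x (tool +y) and lowering.

```bash
python3 -m handwheel '[[0,0.0007,0,0],[0,0,0,0],[0,0,0,0]]'; python3 -m handwheel '[[0,0,0.0007,0],[0,0,0,0],[0,0,0,0]]'
```

```text
time_s: 20.0
position: [0.5585, -0.2975, 0.0498]
ee_rot: [[-0.118, -0.993, -0.0], [-0.993, 0.118, 0.0], [-0.0, 0.0, -1.0]]
force: [-0.2, 1.0, -1.5]
opening: 0.56
time_s: 20.3
position: [0.5586, -0.2975, 0.0496]
ee_rot: [[-0.118, -0.993, -0.0], [-0.993, 0.118, -0.0], [0.0, 0.0, -1.0]]
force: [-2.4, 1.1, 3.2]
opening: 0.568
```

```bash
python3 -m handwheel '[[0,0.0006,0,0],[0,0,0,0],[0,0,0,0]]'; python3 -m handwheel '[[0,0,0.0006,0],[0,0,0,0],[0,0,0,0]]'
```

```text
time_s: 20.6
position: [0.5583, -0.2975, 0.0494]
ee_rot: [[-0.118, -0.993, 0.001], [-0.993, 0.118, -0.0], [0.0, -0.001, -1.0]]
force: [0.2, 0.3, 1.3]
opening: 0.559
time_s: 20.9
position: [0.5584, -0.2975, 0.0494]
ee_rot: [[-0.117, -0.993, 0.001], [-0.993, 0.117, -0.0], [0.0, -0.001, -1.0]]
force: [-1.3, 2.3, 5.7]
opening: 0.563
```

Seated: TCP z 49.4 mm against 49.3 mm predicted, sideways force near zero. Easing the down load and sliding towards the stop.

```bash
python3 -m handwheel '[[0,0,-0.0005,0],[0.002,0,0,0],[0.002,0,0,0],[0.002,0,0,0],[0.001,0,0,0],[0,0,0,0],[0,0,0,0]]';python3 -m handwheel '[[0.001,0,0,0],[0,0,0,0]]'; python3 -m handwheel '[[0.001,0,0,0],[0,0,0,0]]'
```

```text
time_s: 21.6
position: [0.5575, -0.3046, 0.0494]
ee_rot: [[-0.118, -0.993, 0.001], [-0.993, 0.118, -0.0], [0.0, -0.001, -1.0]]
force: [1.1, 2.2, 2.5]
opening: 0.563
time_s: 21.8
position: [0.5574, -0.3055, 0.0494]
ee_rot: [[-0.118, -0.993, 0.0], [-0.993, 0.118, -0.0], [0.0, -0.0, -1.0]]
force: [2.0, 3.2, 3.1]
opening: 0.564
time_s: 22.0
position: [0.5572, -0.3065, 0.0493]
ee_rot: [[-0.118, -0.993, 0.0], [-0.993, 0.118, -0.0], [0.0, -0.0, -1.0]]
force: [2.6, 3.2, 3.3]
opening: 0.563
```

```bash
python3 -m handwheel '[[0.0005,-0.0003,0,0],[0,0,0,0]]';python3 -m handwheel '[[0.0007,0,0,0],[0,0,0,0]]'; python3 -m handwheel '[[0.0007,0,0,0],[0,0,0,0]]'; python3 -m handwheel '[[0.0007,0,0,0],[0,0,0,0]]'
```

```text
time_s: 22.2
position: [0.5573, -0.3069, 0.0494]
ee_rot: [[-0.118, -0.993, 0.0], [-0.993, 0.118, 0.0], [-0.0, -0.0, -1.0]]
force: [1.3, 3.9, 5.6]
opening: 0.56
time_s: 22.4
position: [0.5571, -0.3076, 0.0493]
ee_rot: [[-0.118, -0.993, -0.0], [-0.993, 0.118, 0.0], [-0.0, 0.0, -1.0]]
force: [2.3, 4.0, 4.4]
opening: 0.56
time_s: 22.6
position: [0.5571, -0.3079, 0.0493]
ee_rot: [[-0.118, -0.993, 0.0], [-0.993, 0.118, 0.0], [-0.0, 0.0, -1.0]]
force: [1.1, 6.2, 5.5]
opening: 0.559
time_s: 22.8
position: [0.5571, -0.308, 0.0493]
ee_rot: [[-0.118, -0.993, 0.0], [-0.993, 0.118, 0.001], [-0.001, 0.0, -1.0]]
force: [1.8, 9.5, 6.7]
opening: 0.559
```

Stopped at y=-0.308 (home was measured at -0.3086), and Fy is rising: the cell is against the stop. One more nudge, then release.

```bash
python3 -m handwheel '[[0.0007,0,0,0],[0,0,0,0],[0,0,0,0]]'; python3 -m handwheel '[[0,0,0,0],[0,0,0,0],[0,0,0,0],[0,0,0,0],[0,0,0,0]]' 0.066; python3 go.py .5579 -.3086 .15 -6.74
```

```text
time_s: 23.1
position: [0.557, -0.3081, 0.0493]
ee_rot: [[-0.118, -0.993, 0.0], [-0.993, 0.118, 0.002], [-0.002, 0.0, -1.0]]
force: [1.2, 13.5, 8.4]
opening: 0.564
time_s: 23.6
position: [0.5565, -0.31, 0.049]
ee_rot: [[-0.118, -0.993, -0.001], [-0.993, 0.118, 0.0], [0.0, 0.001, -1.0]]
force: [-0.7, 0.1, 0.2]
opening: 0.75
t 23.6 pos [ 0.5565 -0.31    0.049 ] F [-0.7  0.1  0.2] op 0.06569978657577952 q6 0.08379820569517427
tool d: [-0.0015 -0.0012 -0.101 ]
roll rad (tool z down): -0.0007932080223039436 tilt [-0.0007  0.    ]
```

```bash
python3 -m handwheel '[[0,0,-0.005,0],[0,0,-0.01,0],[0,0,-0.02,0],[0,0,-0.03,0],[0,0,-0.03,0],[0,0,-0.03,0],[0,0,-0.02,0],[0,0,0,0]]'; python3 -m handwheel '[[-0.02,0,0,0],[-0.04,0,0,0],[-0.045,0,0,0],[-0.045,0,0,0],[-0.045,0,0,0],[-0.045,0,0,0],[-0.045,0,0,0],[-0.03,0,0,0],[-0.01,0,0,0],[0,0,0,0],[0,0,0,0]]'
python3 - <<'E'
from h import *
import cv2
o=[]
for n,(x,y) in(("top",(355,145)),("scene",(110,90))):
    c=cam(n);o.append(cv2.resize(c["pixels"][y:y+80,x:x+(115 if n=="top" else 100),::-1],(400,300 if 0 else int(400*80/(115 if n=="top" else 100))),interpolation=2))
h=max(i.shape[0] for i in o)
cv2.imwrite("pics/p8.png",np.hstack([cv2.copyMakeBorder(i,0,h-i.shape[0],0,0,0) for i in o]))
c=cam("top");cv2.imwrite("pics/p9.png",c["pixels"][:,:,::-1])
E
```

```text
time_s: 24.4
position: [0.5587, -0.3105, 0.1992]
ee_rot: [[-0.117, -0.993, 0.007], [-0.993, 0.117, -0.002], [0.002, -0.007, -1.0]]
force: [0.6, -0.4, 0.1]
opening: 0.75
time_s: 25.5
position: [0.5948, 0.0125, 0.1942]
ee_rot: [[-0.118, -0.993, -0.0], [-0.993, 0.118, -0.0], [0.0, 0.0, -1.0]]
force: [-0.6, -1.1, 0.5]
opening: 0.754
```

View pics/p8.png

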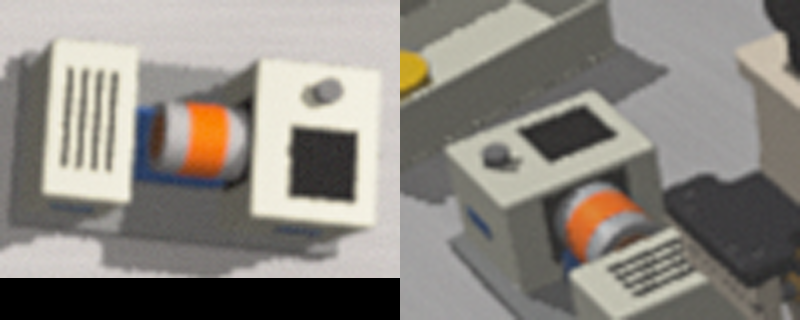

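View pics/p9.png

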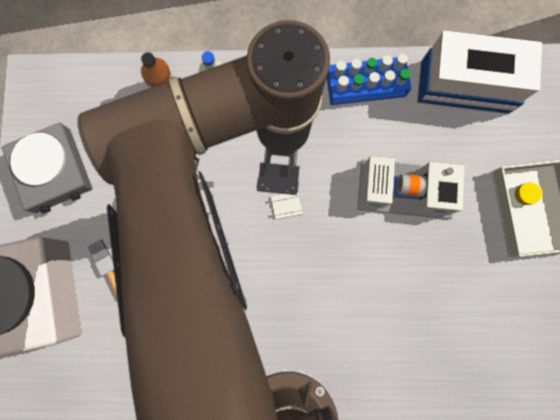

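The cell lies in the V against the detector, with a gap on the lamp side. Checking the pixel positions against the home pose and a 2.5 mm shift.

```bash
python3 - <<'E'
from h import *
import cv2
p=[.5579,-.3086,-.1177]
th=np.linspace(0,2*np.pi,73); 
def hull(c,y0,y1,off):
    m=[(25*np.cos(t),y+off,53.4+25*np.sin(t)) for y in(y0,y1) for t in th]; return cv2.convexHull(proj(c,w(p,m)).astype(np.float32))[:,0]
for n in("top","scene"):
    c=cam(n);h=cv2.cvtColor(c["pixels"],cv2.COLOR_RGB2HSV);m=((h[...,0]>4)&(h[...,0]<17)&(h[...,1]>150)&(h[...,2]>110)).astype(np.uint8)
    k,l,st,ce=cv2.connectedComponentsWithStats(m)
    for i in range(1,k):
        if st[i,4]>40: print(n,st[i],ce[i])
    for off in(0,5,10):
        r=hull(c,-9,9,off); print(off,"band bbox",r.min(0),r.max(0),"cell bbox",(q:=hull(c,-28,28,off)).min(0),q.max(0))
    im=c["pixels"][:,:,::-1]; x,y=(355,145) if n=="top" else(110,90)
    o=cv2.resize(im[y:y+80,x:x+110],None,fx=7,fy=7,interpolation=2)
    pts=((hull(c,-28,28,0)-[x,y]+.5)*7).astype(np.int32); cv2.polylines(o,[pts],True,(0,255,0),1)
    pts=((hull(c,28,28,0)-[x,y]+.5)*7).astype(np.int32); cv2.polylines(o,[pts],True,(255,255,0),1)
    cv2.imwrite(f"pics/ov_{n}.png",o)
E
```

```text
top [151  59  18  24 305] [159.6492  71.4689]
top [408 175  12  21 203] [413.9803 184.7685]
0 band bbox [404.6152 174.3076] [418.7267 195.5714] cell bbox [396.9258 173.5295] [426.792  196.3613]
5 band bbox [402.5908 174.1027] [416.6059 195.3637] cell bbox [394.9038 173.3249] [424.6686 196.1534]
10 band bbox [400.567  173.8979] [414.4858 195.1561] cell bbox [392.8825 173.1204] [422.5458 195.9455]
scene [152 138  18  17 119] [158.1008 143.8739]
scene [224 358  15  29 251] [229.9681 372.0558]
0 band bbox [151.917  138.3862] [173.0222 159.1136] cell bbox [148.2846 134.8971] [176.8303 162.7947]
5 band bbox [152.8826 139.3136] [174.0185 160.0767] cell bbox [149.2349 135.8099] [177.8426 163.7732]
10 band bbox [153.8523 140.245 ] [175.0189 161.0437] cell bbox [150.1892 136.7265] [178.8591 164.7558]
```

View pics/ov_top.png

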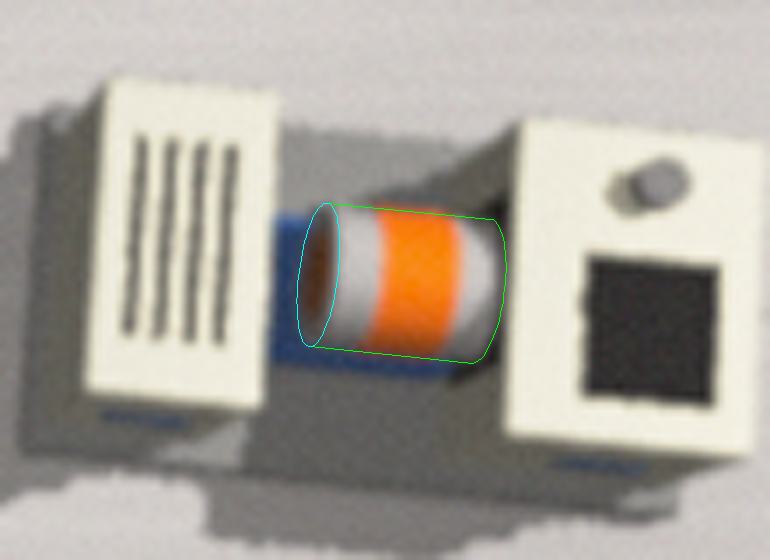

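View pics/ov_scene.png

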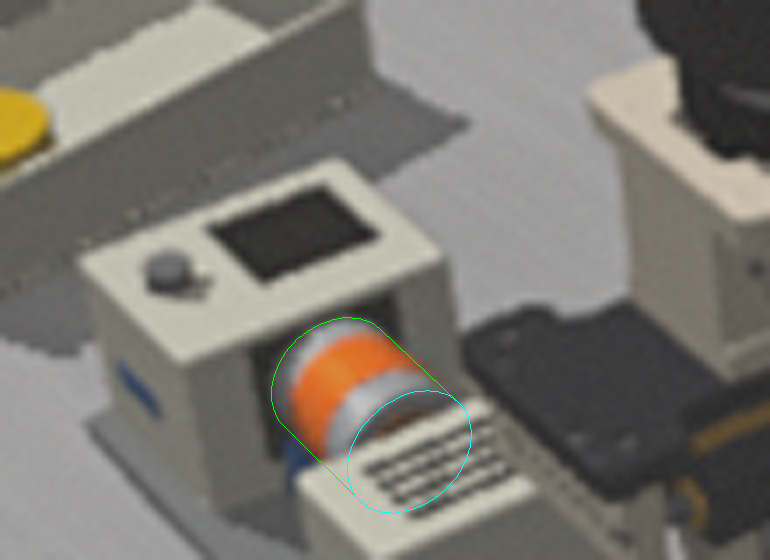

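The home-pose outline matches the cell in both views. Last check: the rack, and then I hand in.

```bash
python3 - <<'E'
from h import *
import cv2
c=cam("scene");cv2.imwrite("pics/end.png",c["pixels"][:,:,::-1])
E
```

```text
(no output)
```

View pics/end.png

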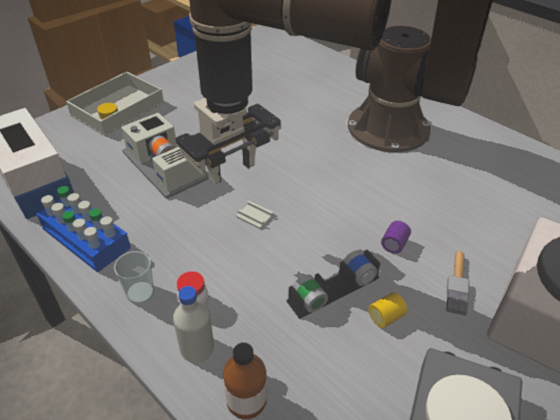

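Green (312,292) and blue (361,266) are still in the rack, the rest (256,214) is empty, and the orange cell is in the photometer (160,145).

```bash
python3 -c "
from station import bot
print(bot.close_job(), bot.get_state()['time_s'])"
```

```text
the job is handed in; nothing more can be done
the job is handed in; nothing more can be done
```

The orange cell is in the photometer's V-block against the back stop, released, and the job is handed in at about 26 s of the 64 s allowed; no verdict came back.

**What I did:** I took the cell out of the rack by its ends (measured opening 55.9 mm) and laid it on the rest, where contact showed as +6 N. I let go, turned 90° and took it again across the barrel. I lowered it into the V, moving it about 1.3 mm sideways when the force showed it touching only the far flank. Then I slid it towards the stop until it no longer moved, at y = -0.308 with 13.5 N against it, released it and backed away.

**Last checks:**
- **Position:** the outline of the cell at home matches the camera images in both views to about a pixel. One pixel is roughly 2 mm, so the images alone do not prove the tightest limits.
- **Seating:** the tool was at 49.3 mm when seated, as predicted. The stall against the stop was 0.5 mm from where I had measured home.
- **Rack:** the green and blue cells are still in the rack.
- **Disagreements:** the opening across the barrel read about 49.3 mm, where 50 mm was expected. Before lowering, the cell showed about 2 pixels from its predicted place. Neither caused a problem. I did not push it again after releasing it.

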